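# Press the tamper and the cocoa shaker into the foam insert of the barista kit

### The job

Pack the barista kit: press the tamper and the cocoa shaker, each standing upright, fully home into their own matching round cutouts in the black foam insert. The cutouts hold them snugly, so push until they sit on the cutout's floor, then let go. (The widest round cutout is a filter basket's, not theirs.)

Things in the scene. Friction and masses are not known exactly. Their poses are not given: they have to be found in the camera images.
- tamper: Coffee tamper standing upright and loose on the counter: polished steel disc base 58 mm across and 19 mm high, thin neck, brown wooden handle up to 36 mm across from 24 to 93 mm height (grip it at about 68 mm); 93 mm tall, 0.33 to 0.5 kg. Origin: centre of the underside; z up along its axis.
- cocoa_shaker: Round cocoa shaker standing upright and loose: 38 mm across at the foot, 44 mm at its belly 28 mm up, 34 mm at the neck and grey perforated cap from 63 to 82 mm height (grip there, at about 73); 90 mm tall, 0.1 kg. Origin: centre of the underside; z up along its axis. Not the open shot glass nearby (48 mm wide, 59 mm tall). Tamper, shaker and glass may swap places.
- insert: Fixed black foam block in a tray 204 x 244 mm (its x and y), anywhere on the counter and turned any way round; foam top 34 mm, tray rim 36 mm above the counter. Cutouts 22 mm deep: round 61 mm (tamper), 46 mm (shaker) and 76 mm (for a filter basket, empty), and a square one that already holds a white timer. Origin: centre of the underside, z up.
- tamper_cutout (a point): Centre of the mouth of the tamper's cutout, level with the foam's top face: round, 61 mm wide, 22 mm deep, pale grey floor. Four springy foam bulges half way down its wall leave 53 mm free, so it grips the tamper: pressing past them takes up to about 10 N. Home: the tamper's origin lies 22 mm below this point. z up.
- shaker_cutout (a point): Centre of the mouth of the shaker's cutout, the smallest round one: 46 mm wide, 22 mm deep, level with the foam's top face, diagonally across the insert from the tamper's, 151 mm centre to centre. Four such bulges leave 36 mm free: pressing past them takes up to about 6 N. Home: the shaker's origin lies 22 mm below this point. z up.
Things that resemble listed ones, but are neither listed nor needed, are in the scene too. Leave any orange look-alike of the cocoa_shaker alone.

How it is judged:
At the end, for the whole second after the job is handed in: Tamper and cocoa shaker each stand at rest in their own cutout: underside within 10 mm of the cutout's axis and at least 17 mm below the foam's top face (the floor is at 22 mm), axis within 10 degrees of vertical (horizontal distance between tamper and tamper_cutout below 0.01 m and z of tamper in the frame of tamper_cutout below -0.017 m and angle between each of tamper, cocoa_shaker's own z axis and vertical below 0.175 rad and linear speed of each of tamper, cocoa_shaker below 0.03 m/s and horizontal distance between cocoa_shaker and shaker_cutout below 0.01 m and z of cocoa_shaker in the frame of shaker_cutout below -0.017 m); the robot touches nothing.
It also fails if it takes over 67 s, if anything falls off the work surface, if the arm or the gripper's body presses on something with over 40 N, if the wrist force passes 120 N, or if a joint passes its speed limit or range.

### The arm

A 6-joint arm with a two-finger parallel gripper is mounted at the origin on a cart in front of the work surface, level with it; the furniture and walls round the work are solid. World frame = base frame: x ahead of the robot, y to its left, z up, the work surface at z = 0. Lengths are in m, angles in rad, forces in N, time in s.
With the tool pointing down it reaches from about 0.325 to 0.9 m from the base axis. Payload 6.1 kg.
Tool frame: the origin (TCP) lies midway between the tips of the shut fingers; the grasp point (between the pads) lies arm.tcp_to_grasp behind it (arm.tcp_to_grasp is the distance from the TCP to the grasp point, in m); z points along the fingers, y is the line along which they close (so a half turn about z gives the same grasp; the last joint's range is limited). The gripper opens to 87 mm and grips with 3 to 60 N. Pads are 19 mm wide; open, the fingers measure 117 mm over their backs; the gripper's body (75 mm by 190 mm) begins 51 mm behind the grasp point.
Start: joints at [-1.397, 0.22, 1.526, -0, 1.395, -0.126], TCP at [0.185, -0.597, 0.223] pointing down, gripper open.
Joint ranges: [-2.98, 2.98], [-0.91, 2.08], [0.09, 2.57], [-1.24, 4.39], [0.2, 2.65], [-2.68, 2.68]. Speed limits (rad/s): [2.57, 2.57, 3.01, 3.14, 3.14, 3.14].

### API

Orientations are given as a 3x3 rotation matrix whose columns are the frame's x, y, z axes.
In Python, from plant import arm gives the robot as it stands.
- The arm moves only by the tool apply_moves, never from a script. Its argument "deltas" is one flat list of numbers, 5 for each row, row after row: the shift along the tool's x, y, z in mm, then the turn about the tool's z in rad, then the closure, from -1 (fully open) to 1 (shut). In form: [dx, dy, dz, spin, gripper, dx, dy, dz, spin, gripper, ...]. A call has 1 to 8 rows; each row is the pose to reach, as a shift and turn from the pose commanded when the call began, along the tool's axes at that moment; what a row does not reach only later rows make up. A row lasts 1/12 s, in which the tool goes at most 41.7 mm and 7.16 degrees, less where a joint would pass 70% of its speed; a pose out of reach is approached as far as the arm can. A call with a gripper value outside its range is refused whole. The fingers move at their own pace and stop on an object; the grip force is fixed at half the most. Time passes only in rows, so rows that repeat a pose let the fingers close. It gives the time, the measured TCP pose, the force, the opening and the grip force at its end, in the units of the state.
- arm.state(): the state, without advancing time (a new reading comes with each control period).
- arm.get_image(name): name is "side" or "top" or "wrist"; returns a dict with "frame" (384x512x3 uint8, red, green, blue), "intrinsics" (3x3 intrinsics, pixels), "R" (3x3) and "t" (3): a world point X has camera coordinates R X + t. Camera axes: x right, y down, z forward; pixel columns grow to the right and rows downward; lengths in m; the calibration is good to about 2 mm. A picture is of the moment at which its call begins. There is no depth.
- arm.hand_in(): hands the job in; it is judged then, once.
The state is a dict: "clock": time; "joint_pos": joint angles; "qvel": joint speeds; "joint_torque": joint torques, N m; "position": TCP position; "eef_rot": TCP orientation; "force": force on the tool from outside, world axes, zero at the start; "torque": the same for the moment, N m; "opening": finger opening in m; "grasp_force": force on a finger pad.
Only numpy, scipy, OpenCV 4.12 (cv2) and the standard library are available. Lean on these libraries where they do the work, as an engineer would, in place of code of your own. Each camera call takes 0.05 s, during which the arm holds its last target. There are 200 camera calls.

## Working session

There is one attempt and no reset: what is moved stays moved. The work goes in short steps, Python scripts to look and compute and a tool call to move; the robot and the scene stay as the last step left them, time stands still between calls to the robot, and variables do not carry over. Pictures are saved under pics/ and viewed, at most 10 in all, crops included, and the job is handed in when it is done.

Besides the shell and the picture viewer there is one more tool, called after ">>>" as a command line: name --argument value ..., lists and objects as JSON in quotes. apply_moves: Moves the arm, as the interface text tells. Its arguments: {"type":"object","properties":{"deltas":{"type":"array"}},"required":["deltas"]}

```bash
mkdir -p pics; python3 - <<'E'
from plant import arm
import cv2,numpy as np,pickle
d={}
for n in("top","side","wrist"):
    d[n]=arm.get_image(n); cv2.imwrite(f"pics/{n}0.png",d[n]["frame"][:,:,::-1])
pickle.dump(d,open("i0.pkl","wb"))
for n in d: print(n,d[n]["intrinsics"].round(1).tolist(),d[n]["R"].round(3).tolist(),d[n]["t"].round(3))
print(arm.tcp_to_grasp); s=arm.state(); print(s)
E
```

```text
top [[387.6, 0.0, 259.0], [0.0, 387.6, 191.8], [0.0, 0.0, 1.0]] [[-0.007, -1.0, 0.005], [-0.985, 0.006, -0.173], [0.173, -0.006, -0.985]] [-0.089  0.48   0.961]
side [[421.6, 0.0, 258.5], [0.0, 421.6, 200.1], [0.0, 0.0, 1.0]] [[0.99, -0.138, 0.019], [-0.069, -0.61, -0.789], [0.121, 0.78, -0.614]] [-0.516  0.04   1.042]
wrist [[315.9, 0.0, 253.2], [0.0, 315.9, 189.7], [0.0, 0.0, 1.0]] [[0.297, -0.955, -0.001], [-0.924, -0.288, 0.254], [-0.243, -0.074, -0.967]] [-0.625 -0.032  0.389]
0.0187
{'clock': 0.15, 'joint_pos': array([-1.39711494e+00,  2.21040836e-01,  1.52733470e+00, -7.32134045e-06,
        1.39471767e+00, -1.26095154e-01]), 'qvel': array([ 3.54940942e-04, -9.11742761e-04, -2.39800468e-03,  7.55986398e-05,
        8.71765415e-05, -3.22318608e-04]), 'joint_torque': array([ 5.72088411e-04, -4.95191646e+01, -3.87881362e+01,  7.00783893e-02,
        5.31201018e-02, -7.21644687e-05]), 'position': array([ 0.18448054, -0.59665434,  0.22169833]), 'eef_rot': array([[ 9.55402146e-01,  2.95307752e-01, -2.66409663e-04],
       [ 2.95307816e-01, -9.55401022e-01,  1.47673272e-03],
       [ 1.81562555e-04, -1.48954647e-03, -9.99998874e-01]]), 'force': array([-0.30803118, -0.33197952,  0.10005806]), 'torque': array([-0.03460745, -0.03517915,  0.03447688]), 'grasp_force': 0.0, 'opening': 0.08753949547939739}
```

View pics/top0.png

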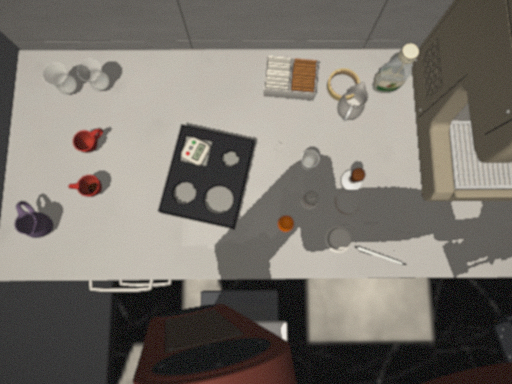

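View pics/side0.png

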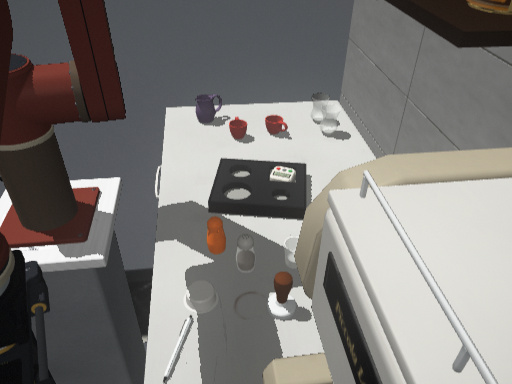

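The top view shows the insert around (208,176), the tamper at (352,178) and an orange look-alike at (286,223). The shaker and the glass are at (310,157) and (311,198), still to be told apart. The side view shows a grey-capped shaker at (245,253), the glass at (292,250) and the tamper at (283,295).

```bash
python3 - <<'E'
import cv2,numpy as np,pickle
d=pickle.load(open("i0.pkl","rb"))
def crop(n,x,y,w,h,s):
    c=cv2.resize(d[n]["frame"][y:y+h,x:x+w],None,fx=s,fy=s,interpolation=cv2.INTER_CUBIC)
    c=cv2.convertScaleAbs(c,alpha=1.3)
    for k in range(0,w,20): cv2.putText(c,str(x+k),(k*s,8),0,.33,(255,0,0)); cv2.line(c,(k*s,8),(k*s,14),(255,0,0))
    for k in range(0,h,20): cv2.putText(c,str(y+k),(0,k*s+4),0,.33,(255,0,0)); cv2.line(c,(22,k*s),(28,k*s),(255,0,0))
    return c[:,:,::-1]
a=crop("top",150,120,120,120,5);b=crop("top",270,130,120,120,5)
cv2.imwrite("pics/tc.png",np.hstack([a[:, :400] if 0 else cv2.resize(a,(400,400)),cv2.resize(b,(400,400))]))
cv2.imwrite("pics/sc.png",crop("side",180,150,140,180,3) if 0 else crop("side",175,155,150,170,3))
E
```

```text
(no output)
```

View pics/tc.png

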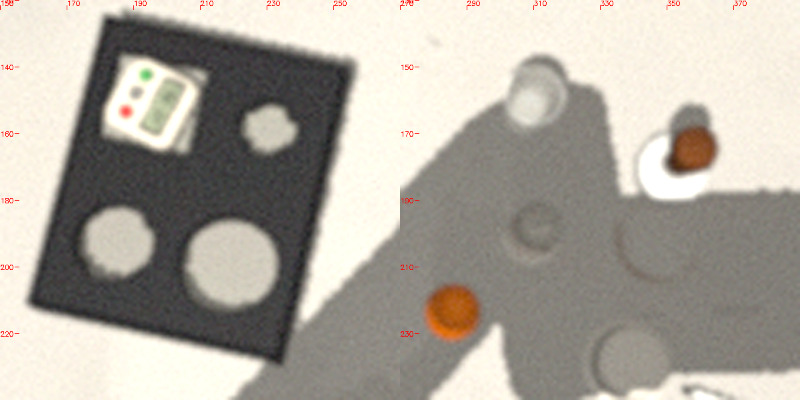

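View pics/sc.png

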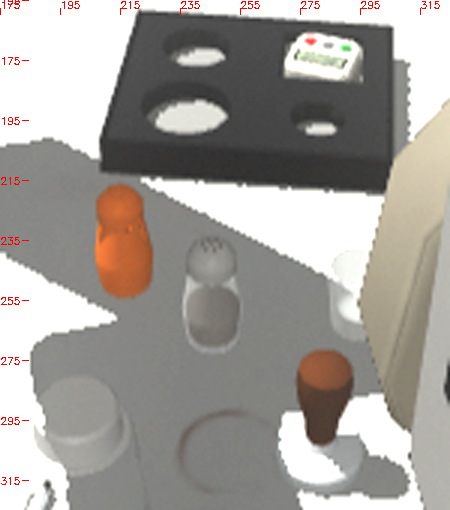

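```bash
cat > h.py <<'E'
import numpy as np
def ray(c,uv,z):
    C=-c["R"].T@c["t"]; d=c["R"].T@np.linalg.inv(c["intrinsics"])@[uv[0],uv[1],1]
    return (C+d*(z-C[2])/d[2])[:2]
def local(s,p):   # xy offset from TCP in tool mm (x,y)
    v=np.r_[p[:2]-s["position"][:2],0]; return (s["eef_rot"].T@v*1000)[:2].round(1)
E
python3 - <<'E'
import pickle,numpy as np
from h import *
from plant import arm
d=pickle.load(open("i0.pkl","rb"));T=d["top"];S=d["side"]
for n in d: print(n,(-d[n]["R"].T@d[n]["t"]).round(3))
P=lambda c,l,u,z:print(l,ray(c,u,z).round(4))
P(T,"tamper top",(357.9,175),.093);P(T,"tamper base",(352.5,179.8),.019)
P(S,"tamper top side",(282.3,277.5),.09);P(S,"tamper base side",(280.7,306),.012)
P(T,"shaker cap",(311.4,198.4),.088)
P(S,"shaker cap side",(245.5,243),.078);P(S,"shaker foot side",(245.5,264),.01)
P(T,"orange",(286,223),.085);P(T,"glass",(311,157.5),.03)
cs=[ray(T,u,.036) for u in((181.5,125.4),(256.5,138.9),(234.9,228.6),(159,210.9))]
print(np.round(cs,4),np.mean(cs,0).round(4),[np.linalg.norm(cs[i]-cs[i-1]).round(4) for i in range(4)])
a=ray(T,(230.7,158.4),.023);b=ray(T,(185.7,192.3),.023);P(T,"basket",(220,199),.023)
a2=ray(S,(281,195),.034);b2=ray(S,(238.5,171),.034)
print("shk",a,a2,"tmp",b,b2,np.linalg.norm(a-b))
E
```

```text
top [ 0.306 -0.086  1.03 ]
side [ 0.388 -0.86   0.682]
wrist [ 0.25  -0.577  0.384]
tamper top [ 0.5114 -0.3377]
tamper base [ 0.5146 -0.3424]
tamper top side [ 0.5158 -0.3439]
tamper base side [ 0.5161 -0.348 ]
shaker cap [ 0.4543 -0.2213]
shaker cap side [ 0.46  -0.232]
shaker foot side [ 0.4606 -0.2265]
orange [ 0.3943 -0.1578]
glass [ 0.5736 -0.2319]
[[ 0.6628  0.1139]
 [ 0.624  -0.0871]
 [ 0.3854 -0.0303]
 [ 0.4322  0.1655]] [0.5261 0.0405] [np.float64(0.2362), np.float64(0.2047), np.float64(0.2453), np.float64(0.2014)]
basket [0.4644 0.0099]
shk [ 0.57422843 -0.0176522 ] [ 0.57499987 -0.0219269 ] tmp [0.48279287 0.10038709] [0.4785143  0.09853894] 0.1493108717470088
```

Candidates for the shaker (top pixels):
- Clear shaker with the grey perforated cap (311,198): this is the one I choose.
- Orange look-alike (286,223): leave alone.
- Open shot glass (310,157): leave alone.

The tamper is the only one, at (358,175). The smallest cutout (231,158) is the shaker's, (186,192) is the tamper's, and (220,199) is the filter basket's. The close crop confirms all of these.

>>> apply_moves --deltas '[209,-183,-25,-1.27,-1,209,-183,-25,-1.27,-1,209,-183,-25,-1.27,-1,209,-183,-25,-1.27,-1,209,-183,-25,-1.27,-1,209,-183,-25,-1.27,-1,209,-183,-25,-1.27,-1,376,-215,-25,-1.27,-1]'

```text
clock: 0.82
position: [0.3661, -0.339, 0.2482]
eef_rot: [[0.262, 0.965, -0.001], [0.965, -0.262, -0.001], [-0.001, -0.001, -1.0]]
force: [0.4, -2.3, 0.4]
opening: 0.0871
grasp_force: 0.0
```

```bash
python3 - <<'E'
from plant import arm
from h import *
s=arm.state();print(s["position"],s["eef_rot"].round(3).tolist(),s["clock"],local(s,np.array([.48,-.28])), s["joint_pos"].round(2))
E
```

```text
[ 0.36608712 -0.33904758  0.24816788] [[0.262, 0.965, -0.001], [0.965, -0.262, -0.001], [-0.001, -0.001, -1.0]] 0.8167 [86.9 94.4] [-0.9  -0.1   1.82 -0.    1.43 -0.64]
```

>>> apply_moves --deltas '[80,90,0,-0.26,-1,80,90,0,-0.26,-1,80,90,0,-0.26,-1,80,90,0,-0.26,-1,80,90,0,-0.26,-1,80,90,0,-0.26,-1]'

```text
clock: 1.32
position: [0.4747, -0.2878, 0.247]
eef_rot: [[0.01, 1.0, -0.001], [1.0, -0.01, 0.0], [0.0, -0.001, -1.0]]
force: [-0.6, -0.7, -0.1]
opening: 0.087
grasp_force: 0.0
```

```bash
python3 - <<'E'
from plant import arm
from h import *
import cv2,pickle
c=arm.get_image("wrist");s=arm.state();pickle.dump((c,s),open("i1.pkl","wb"))
f=cv2.resize(c["frame"],(768,576),interpolation=cv2.INTER_CUBIC)[:,:,::-1]
cv2.imwrite("pics/w1.png",f)
print(s["position"],s["eef_rot"].round(3).tolist(),s["clock"])
K,R,t=c["intrinsics"],c["R"],c["t"]
for X in((.515,-.343,.093),(.515,-.343,0.019),(.457,-.226,.09),(.457,-.226,0)):
    q=K@(R@np.array(X)+t);print((q[:2]/q[2]*1.5).round(1))
E
```

```text
[ 0.47435287 -0.28822987  0.24715399] [[0.012, 1.0, -0.001], [1.0, -0.012, 0.0], [0.0, -0.001, -1.0]] 1.3667
[437.7 339.7]
[427.7 308.2]
[352.6 171.2]
[358.6 168.7]
```

View pics/w1.png

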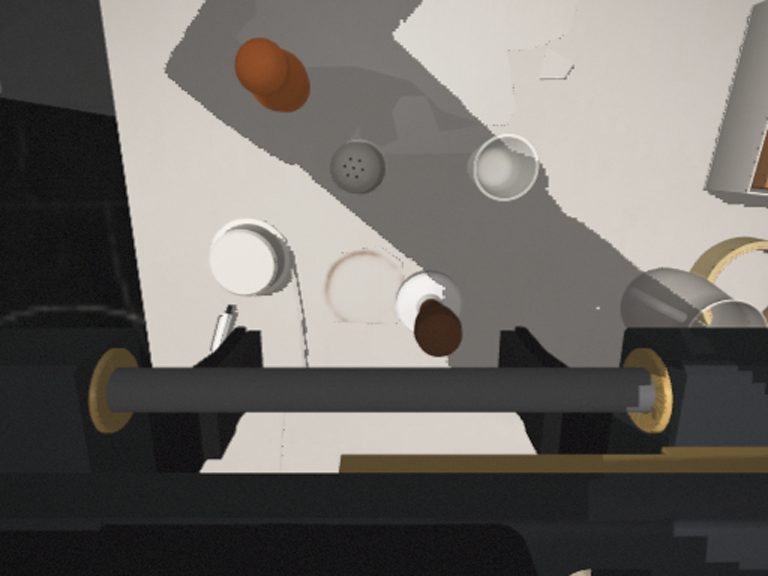

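The wrist view shows the tamper handle at (439,328) with its base disc at (429,302). The grey shaker cap is at (354,167), the empty glass at (505,167) and the orange decoy at (270,75).

```bash
python3 - <<'E'
from h import *
import pickle
c,s=pickle.load(open("i1.pkl","rb"))
for l,u,z in(("tamp top",(439,328),.085),("tamp base",(429,302),.017),("shk cap",(354,167),.087),("shk body",(358,167),.06)):
    p=ray(c,np.array(u)/1.5,z);print(l,p.round(4),local(s,p))
E
```

```text
tamp top [ 0.5167 -0.3371] [-48.4  42.9]
tamp base [ 0.5163 -0.338 ] [-49.3  42.5]
shk cap [ 0.4578 -0.2234] [ 64.7 -17.3]
shk body [ 0.4592 -0.2238] [ 64.3 -15.9]
```

>>> apply_moves --deltas '[-49,42.5,40,0,-1,-49,42.5,40,0,-1,-49,42.5,90,0,-1,-49,42.5,130,0,-1,-49,42.5,130,0,-1]'

```text
clock: 1.78
position: [0.5116, -0.3355, 0.1093]
eef_rot: [[0.014, 1.0, -0.01], [1.0, -0.014, 0.008], [0.008, -0.01, -1.0]]
force: [-2.1, 1.9, -1.2]
opening: 0.0874
grasp_force: 0.0
```

```bash
python3 - <<'E'
from plant import arm
from h import *
s=arm.state();print(s["position"],s["clock"],local(s,np.array([.5165,-.338])),s["eef_rot"].round(3).tolist())
E
```

```text
[ 0.51158734 -0.33548806  0.10926645] 1.7833 [-2.4  4.9] [[0.014, 1.0, -0.01], [1.0, -0.014, 0.008], [0.008, -0.01, -1.0]]
```

>>> apply_moves --deltas '[0,0,35,0,-1,0,0,68,0,-1,0,0,68,0,-1]'

```text
clock: 2.03
position: [0.5124, -0.3352, 0.044]
eef_rot: [[0.013, 1.0, -0.008], [1.0, -0.013, 0.007], [0.007, -0.008, -1.0]]
force: [-1.4, 0.9, -0.0]
opening: 0.087
grasp_force: 0.0
```

```bash
python3 - <<'E'
from plant import arm
from h import *
s=arm.state();print(s["position"],s["clock"],local(s,np.array([.5165,-.338])),s["eef_rot"].round(3).tolist())
E
```

```text
[ 0.51244709 -0.33520575  0.04402875] 2.0333 [-2.7  4.1] [[0.013, 1.0, -0.008], [1.0, -0.013, 0.007], [0.007, -0.008, -1.0]]
```

>>> apply_moves --deltas '[-3,4,-2,0,-1,-3,4,-2,0,-1,-3,4,-2,0,1,-3,4,-2,0,1,-3,4,-2,0,1,-3,4,-2,0,1,-3,4,-2,0,1,-3,4,-2,0,1]'

```text
clock: 2.7
position: [0.5211, -0.3405, 0.0518]
eef_rot: [[0.011, 1.0, 0.0], [1.0, -0.011, -0.0], [-0.0, 0.0, -1.0]]
force: [-0.1, 0.3, -0.1]
opening: 0.0547
grasp_force: 0.0
```

>>> apply_moves --deltas '[2,-4,2,0,1,2,-4,2,0,1,2,-4,2,0,1,2,-4,2,0,1,2,-4,2,0,1,2,-4,2,0,1,2,-4,2,0,1,2,-4,2,0,1]'

```text
clock: 3.37
position: [0.5167, -0.3382, 0.0492]
eef_rot: [[0.011, 1.0, -0.001], [1.0, -0.011, 0.001], [0.001, -0.001, -1.0]]
force: [-0.3, 0.1, -1.8]
opening: 0.0327
grasp_force: 29.8
```

>>> apply_moves --deltas '[0,0,-30,0,1,0,0,-70,0,1,0,0,-110,0,1,30,0,-130,0,1,70,-10,-130,0,1,110,-15,-130,0,1,150,-20,-130,0,1,190,-20,-130,0,1]'

```text
clock: 4.03
position: [0.4977, -0.1466, 0.179]
eef_rot: [[0.012, 1.0, -0.001], [1.0, -0.012, 0.0], [0.0, -0.001, -1.0]]
force: [1.3, 0.3, -4.3]
opening: 0.0329
grasp_force: 30.1
```

>>> apply_moves --deltas '[40,-4,0,0,1,80,-8,0,0,1,120,-12,0,0,1,160,-16,0,0,1,198,-20,0,0,1,198,-20,0,0,1,198,-20,0,0,1,198,-20,0,0,1]'

```text
clock: 4.7
position: [0.4812, 0.05, 0.1792]
eef_rot: [[0.01, 1.0, -0.0], [1.0, -0.01, -0.001], [-0.001, -0.0, -1.0]]
force: [-0.5, 0.2, -4.5]
opening: 0.0326
grasp_force: 30.1
```

```bash
python3 - <<'E'
from plant import arm
from h import *
import cv2,pickle
c=arm.get_image("wrist");T=arm.get_image("top");S=arm.get_image("side");s=arm.state();pickle.dump((c,T,S,s),open("i2.pkl","wb"))
f=c["frame"]; f=cv2.resize(f,(640,480),interpolation=cv2.INTER_CUBIC)
g=cv2.resize(S["frame"][60:240,150:330],(480,480),interpolation=cv2.INTER_CUBIC)
cv2.imwrite("pics/w2.png",f[:,:,::-1]); cv2.imwrite("pics/s2.png",g[:,:,::-1])
print(s["position"],s["eef_rot"].round(3).tolist(),s["clock"],s["opening"],s["force"])
K,R,t=c["intrinsics"],c["R"],c["t"]
for X in((.481,.1,.034),(.5745,-.019,.034),(.481,.1,.012),(.5745,-.019,.012)):
    q=K@(R@np.array(X)+t);print((q[:2]/q[2]*1.25).round(1))
E
```

```text
[0.48147699 0.04878834 0.17938298] [[0.013, 1.0, -0.0], [1.0, -0.013, -0.0], [-0.0, -0.0, -1.0]] 4.85 0.03253902667613148 [-0.36883678 -0.29260277 -3.11526594]
[316.2 158.5]
[428.5 301.6]
[316.2 156.8]
[421.8 291.5]
```

View pics/w2.png

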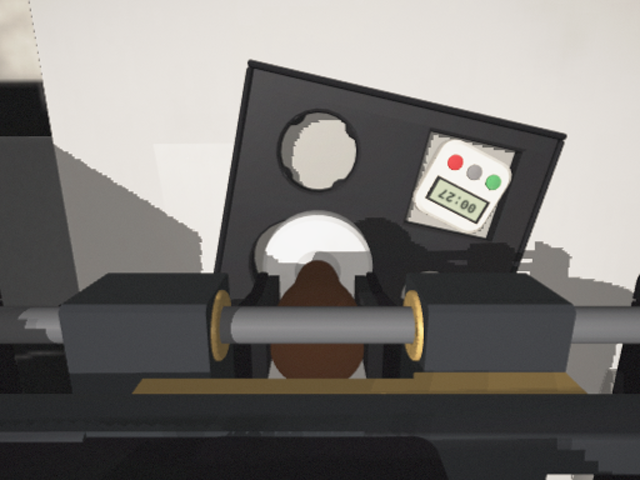

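View pics/s2.png

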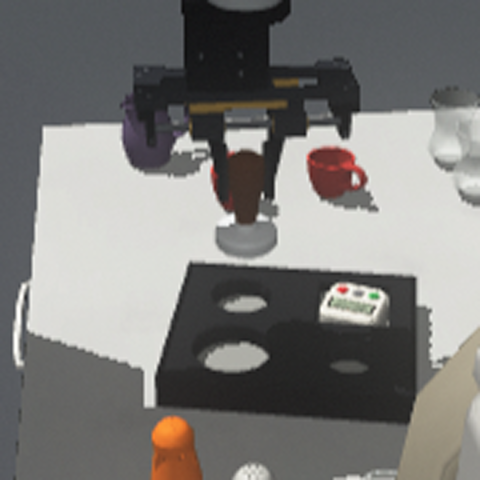

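The wrist view shows the tamper's cutout mouth centred at (317.5,149.5), and the held tamper's base disc centred near x=317 with its top edge at row 212. The side view shows it hanging upright.

```bash
python3 - <<'E'
from h import *
import pickle
c,T,S,s=pickle.load(open("i2.pkl","rb"))
m=ray(c,np.array((317.5,149.5))/1.25,.034)
zt=s["position"][2]-.0492+.019
e=ray(c,np.array((317,212))/1.25,zt)
print("mouth",m,local(s,m),"disc far edge",e,local(s,e),"-> centre x local",local(s,e)[0]-29)
for u in(262,372): print(local(s,ray(c,np.array((u,266))/1.25,zt)))
# side: tamper disc
u=np.array((246,238))*180/480+[150,60]; p=ray(S,u,zt-.005); print("side disc",p,local(s,p))
m2=ray(S,np.array((243,298))*180/480+[150,60],.034);print("side mouth",m2,local(s,m2))
# fit mouth ellipses edges
for l,u in(("L",(278,150)),("R",(357,148)),("T",(318,109)),("B",(318,190))):
    p=ray(c,np.array(u)/1.25,.034);print(l,local(s,p))
E
```

```text
mouth [0.48206459 0.10670624] [57.9 -0.2] disc far edge [0.48131544 0.08109805] [32.3 -0.6] -> centre x local 3.299999999999997
[  4.  -28.6]
[ 4.3 27.8]
side disc [0.48183191 0.02944492] [-19.3   0.6]
side mouth [0.48527657 0.09410818] [45.4  3.2]
L [ 57.4 -30.2]
R [59.2 29.8]
T [87.2  0.1]
B [27.1  0.4]
```

>>> apply_moves --deltas '[35,0,20,0,1,52,0,50,0,1,52,0,80,0,1,52,0,88,0,1,52,0,88,0,1,52,0,88,0,1]'

```text
clock: 5.35
position: [0.4823, 0.1009, 0.092]
eef_rot: [[0.013, 1.0, -0.0], [1.0, -0.013, -0.0], [-0.0, -0.0, -1.0]]
force: [-0.3, 0.2, -3.4]
opening: 0.0324
grasp_force: 30.1
```

```bash
python3 - <<'E'
from plant import arm
from h import *
import cv2,pickle
c=arm.get_image("wrist");S=arm.get_image("side");T=arm.get_image("top");s=arm.state();pickle.dump((c,T,S,s),open("i3.pkl","wb"))
def cr(i,x,y,w,h,k):
    o=cv2.resize(i["frame"][y:y+h,x:x+w],None,fx=k,fy=k,interpolation=cv2.INTER_CUBIC); return cv2.convertScaleAbs(o,alpha=1.3)[:,:,::-1]
a=cr(S,205,120,100,75,8)[:, :600]  # 600x600
a=cr(S,200,120,80,80,5); b=cr(c,150,90,200,200,2)
cv2.imwrite("pics/p3.png",np.hstack([a,b]))
print(s["position"],s["clock"],s["opening"],s["force"])
E
```

```text
[0.48392839 0.10132787 0.0938178 ] 5.5 0.032890554339287364 [ 0.98177542 -0.43460008 -4.58863322]
```

View pics/p3.png

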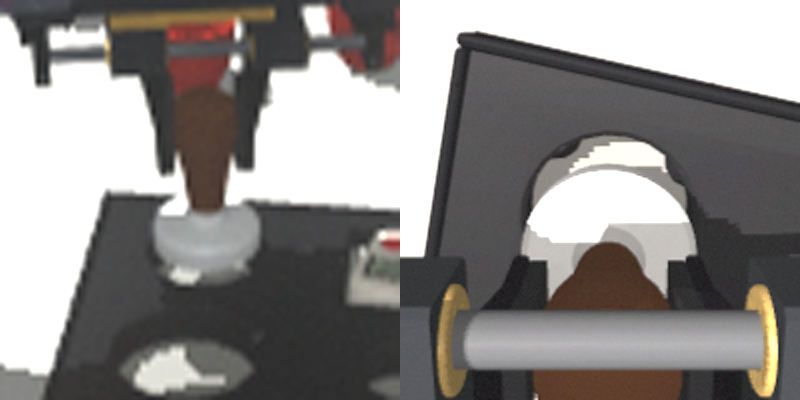

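The side crop shows the disc just above the mouth, with the mouth's near edge at row ~286. In the wrist crop the mouth's far edge is at (608,134) and the disc's at (608,167).

```bash
python3 - <<'E'
from h import *
import pickle
c,T,S,s=pickle.load(open("i3.pkl","rb"))
zb=s["position"][2]-.0492
w=lambda x,y:np.array((150+(x-400)/2,90+y/2))
print("mouth c",local(s,ray(c,w(608,134),.034))-[30.5,0],"disc c",local(s,ray(c,w(608.5,167),zb+.019))-[29,0])
sd=lambda x,y:np.array((200+x/5,120+y/5))
print("side mouth near",local(s,ray(S,sd(207,286),.034))+[30.5,0],"disc near",local(s,ray(S,sd(207,266),zb))+[29,0])
E
```

```text
mouth c [ 3.7 -1.5] disc c [-0.4 -1.4]
side mouth near [-2.8 -0.3] disc near [-0.8  0.1]
```

>>> apply_moves --deltas '[3,0,0,0,1,3,0,4,0,1,3,0,8,0,1,3,0,12,0,1,3,0,14,0,1,3,0,14,0,1]'

```text
clock: 6.0
position: [0.4822, 0.1052, 0.0774]
eef_rot: [[0.011, 1.0, 0.001], [1.0, -0.011, 0.0], [0.0, 0.001, -1.0]]
force: [1.3, 0.9, -3.1]
opening: 0.0329
grasp_force: 30.1
```

```bash
python3 - <<'E'
from plant import arm
s=arm.state();print(s["position"],s["force"],s["torque"],s["opening"],s["clock"])
E
```

```text
[0.48222722 0.10518096 0.0774041 ] [ 1.2839076   0.91378518 -3.13463526] [ 0.17354438 -0.41705584  0.04636959] 0.03294407360833522 6.0
```

>>> apply_moves --deltas '[0,0,3,0,1,0,0,6,0,1,0,0,9,0,1,0,0,12,0,1,0,0,15,0,1,0,0,17,0,1,0,0,17,0,1]'

```text
clock: 6.58
position: [0.4825, 0.1061, 0.0615]
eef_rot: [[0.011, 1.0, 0.001], [1.0, -0.011, 0.002], [0.002, 0.001, -1.0]]
force: [-1.7, 5.7, 10.2]
opening: 0.0328
grasp_force: 29.0
```

>>> apply_moves --deltas '[0,0,2,0,1,0,0,3,0,1,0,0,4,0,1,0,0,4,0,1,0,0,4,0,1]'

```text
clock: 7.0
position: [0.4839, 0.1069, 0.0607]
eef_rot: [[0.011, 1.0, 0.003], [1.0, -0.011, 0.003], [0.003, 0.003, -1.0]]
force: [-10.6, 8.6, 31.5]
opening: 0.0331
grasp_force: 28.4
```

>>> apply_moves --deltas '[0,0,-4,0,1,0,0,-4,0,-1,0,0,-4,0,-1,0,0,-4,0,-1,0,0,-4,0,-1,0,0,-4,0,-1,0,0,-4,0,-1,0,0,-4,0,-1]'

```text
clock: 7.67
position: [0.4818, 0.1048, 0.0603]
eef_rot: [[0.011, 1.0, -0.0], [1.0, -0.011, -0.0], [-0.0, -0.0, -1.0]]
force: [-0.2, 0.2, -0.9]
opening: 0.0716
grasp_force: 0.0
```

>>> apply_moves --deltas '[0,0,-20,0,-1,0,0,-60,0,-1,0,0,-100,0,-1,0,0,-120,0,-1,-40,0,-120,0,-1,-80,0,-120,0,-1,-120,0,-120,0,-1,-160,0,-120,0,-1]'

```text
clock: 8.33
position: [0.48, -0.0564, 0.181]
eef_rot: [[0.01, 1.0, 0.001], [1.0, -0.01, -0.0], [-0.0, 0.001, -1.0]]
force: [-0.2, 0.5, -0.7]
opening: 0.0873
grasp_force: 0.0
```

```bash
python3 - <<'E'
from plant import arm
from h import *
s=arm.state();print(s["position"],s["clock"],local(s,np.array([.4585,-.2235])),s["eef_rot"].round(3).tolist())
E
```

```text
[ 0.48003151 -0.05640136  0.18096612] 8.3333 [-167.3  -19.9] [[0.01, 1.0, 0.001], [1.0, -0.01, -0.0], [-0.0, 0.001, -1.0]]
```

>>> apply_moves --deltas '[-40,-5,0,0,-1,-80,-10,0,0,-1,-120,-15,0,0,-1,-160,-20,0,0,-1,-167,-20,20,0,-1,-167,-20,50,0,-1,-167,-20,50,0,-1,-167,-20,50,0,-1]'

```text
clock: 9.0
position: [0.4568, -0.2209, 0.129]
eef_rot: [[0.012, 1.0, -0.004], [1.0, -0.012, 0.003], [0.003, -0.004, -1.0]]
force: [0.4, 0.5, 0.9]
opening: 0.0869
grasp_force: 0.0
```

```bash
python3 - <<'E'
from plant import arm
from h import *
import pickle,cv2
s=arm.state();print(s["position"],s["clock"],local(s,np.array([.4585,-.2235])),s["eef_rot"].round(3).tolist())
c=arm.get_image("wrist");K,R,t=c["intrinsics"],c["R"],c["t"]
q=K@(R@np.array((.4585,-.2235,.09))+t);print(q[:2]/q[2])
cv2.imwrite("pics/w4.png",np.hstack([c["frame"][:,:,::-1]]));pickle.dump((c,s),open("i4.pkl","wb"))
E
```

```text
[ 0.45675779 -0.2209155   0.12897466] 9.0 [-2.6  1.8] [[0.012, 1.0, -0.004], [1.0, -0.012, 0.003], [0.003, -0.004, -1.0]]
[256.57941883 216.43194448]
```

View pics/w4.png

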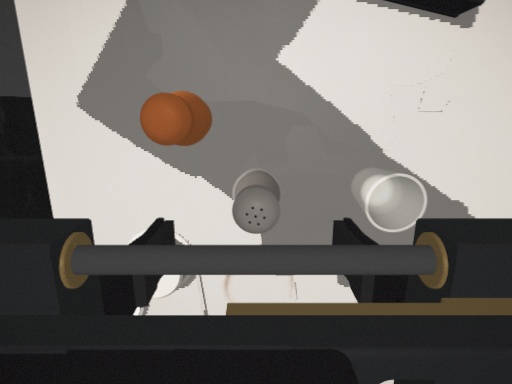

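The wrist view shows the grey cap, holes centred at (257,214), between the open fingers and within 2 px of the prediction. The glass is clear to the right and the orange decoy is clear behind.

>>> apply_moves --deltas '[0,0,25,0,-1,0,0,50,0,-1,0,0,77,0,-1,0,0,77,0,-1,0,0,77,0,-1]'

```text
clock: 9.47
position: [0.4584, -0.221, 0.0541]
eef_rot: [[0.01, 1.0, -0.001], [1.0, -0.01, 0.001], [0.001, -0.001, -1.0]]
force: [0.2, -0.8, 0.8]
opening: 0.0869
grasp_force: 0.0
```

```bash
python3 - <<'E'
from plant import arm
from h import *
s=arm.state();print(s["position"],s["clock"],local(s,np.array([.459,-.2225])))
E
```

```text
[ 0.45837508 -0.2210109   0.0540692 ] 9.4667 [-1.5  0.6]
```

>>> apply_moves --deltas '[-1.5,0.5,0,0,1,-1.5,0.5,0,0,1,-1.5,0.5,0,0,1,-1.5,0.5,0,0,1,-1.5,0.5,0,0,1,-1.5,0.5,0,0,1,-1.5,0.5,0,0,1,-1.5,0.5,0,0,1]'

```text
clock: 10.13
position: [0.4588, -0.2233, 0.0536]
eef_rot: [[0.011, 1.0, -0.0], [1.0, -0.011, 0.0], [0.0, -0.0, -1.0]]
force: [-0.6, 0.6, 0.9]
opening: 0.0415
grasp_force: 0.0
```

>>> apply_moves --deltas '[0,0,0,0,1,0,0,0,0,1,0,0,0,0,1,0,0,0,0,1,0,0,0,0,1,0,0,0,0,1]'

```text
clock: 10.63
position: [0.4587, -0.2233, 0.0535]
eef_rot: [[0.011, 1.0, -0.0], [1.0, -0.011, 0.0], [0.0, -0.0, -1.0]]
force: [-0.5, 0.1, 0.3]
opening: 0.0334
grasp_force: 29.3
```

>>> apply_moves --deltas '[0,0,-25,0,1,0,0,-60,0,1,0,0,-95,0,1,20,10,-110,0,1,55,30,-110,0,1,90,50,-110,0,1,125,70,-110,0,1,150,95,-110,0,1]'

```text
clock: 11.3
position: [0.5555, -0.0716, 0.1635]
eef_rot: [[0.011, 1.0, -0.0], [1.0, -0.011, 0.001], [0.001, -0.0, -1.0]]
force: [1.1, -0.1, -0.6]
opening: 0.0336
grasp_force: 29.2
```

>>> apply_moves --deltas '[25,18,0,0,1,25,18,20,0,1,25,18,45,0,1,25,18,60,0,1,25,18,60,0,1,25,18,60,0,1,25,18,60,0,1]'

```text
clock: 11.88
position: [0.5744, -0.0498, 0.1046]
eef_rot: [[0.011, 1.0, 0.001], [1.0, -0.011, -0.0], [-0.0, 0.001, -1.0]]
force: [0.7, 0.3, 0.0]
opening: 0.0339
grasp_force: 29.2
```

```bash
python3 - <<'E'
from plant import arm
from h import *
import cv2,pickle
c=arm.get_image("wrist");S=arm.get_image("side");s=arm.state();pickle.dump((c,S,s),open("i5.pkl","wb"))
def cr(i,x,y,w,h,k):
    o=cv2.resize(i["frame"][y:y+h,x:x+w],None,fx=k,fy=k,interpolation=cv2.INTER_CUBIC); return cv2.convertScaleAbs(o,alpha=1.5)[:,:,::-1]
a=cr(S,210,120,100,120,4); b=cr(c,150,60,200,240,2)
cv2.imwrite("pics/p5.png",np.hstack([a,b]))
K,R,t=c["intrinsics"],c["R"],c["t"]
q=K@(R@np.array((.574,-.0145,.034))+t);print(q[:2]/q[2]); print((q[:2]/q[2]-[150,60])*2+[400,0])
print(s["position"],s["clock"],s["opening"],s["force"])
E
```

```text
[252.49771783 153.35798385]
[604.99543566 186.7159677 ]
[ 0.57494291 -0.05003677  0.10530492] 11.9833 0.03378705300071532 [ 0.43547321 -0.85325698 -1.11175767]
```

View pics/p5.png

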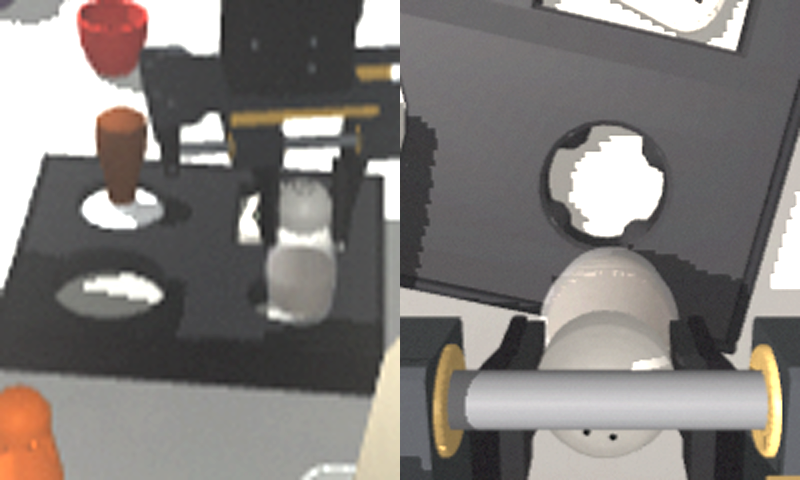

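The side view shows the tamper seated in its cutout. In the wrist crop the shaker mouth is centred at (604.5,184.5), 2 px from the prediction. The held shaker's belly spans 544–680 with its far edge at row 248.

```bash
python3 - <<'E'
from h import *
import pickle
c,S,s=pickle.load(open("i5.pkl","rb"))
w=lambda x,y:np.array((150+(x-400)/2,60+y/2))
for l,u in(("c",(604.5,184.5)),("L",(542,184)),("R",(667,184)),("T",(604,121)),("B",(604,248))): 
    p=ray(c,w(*u),.034);print(l,local(s,p),p)
zb=s["position"][2]-.0535
for l,u in(("far",(612,248)),("L",(544,310)),("R",(680,310))): print(l,local(s,ray(c,w(*u),zb+.028)))
E
```

```text
c [36.3 -1.5] [ 0.57382548 -0.01367748]
L [ 36.5 -24.6] [ 0.55077454 -0.01326729]
R [36.6 21.5] [ 0.59688906 -0.01371779]
T [59.3 -1.7] [0.5738815 0.0092334]
B [12.2 -1.7] [ 0.57338778 -0.0377926 ]
far [23.4  0.8]
L [  3.5 -20.3]
R [ 3.5 22.1]
```

>>> apply_moves --deltas '[20,-2,0,0,1,35,-2,0,0,1,35,-2,0,0,1,35,-2,5,0,1,35,-2,12,0,1,35,-2,20,0,1,35,-2,22,0,1,35,-2,22,0,1]'

```text
clock: 12.65
position: [0.572, -0.015, 0.0806]
eef_rot: [[0.012, 1.0, -0.001], [1.0, -0.012, 0.0], [0.0, -0.001, -1.0]]
force: [1.4, -0.6, -0.7]
opening: 0.0338
grasp_force: 29.2
```

```bash
python3 - <<'E'
from plant import arm
from h import *
s=arm.state();print(s["position"],s["force"],s["torque"],s["opening"],s["clock"],local(s,np.array([.5738,-.0142])))
E
```

```text
[ 0.57196441 -0.01497394  0.08061695] [ 1.44579774 -0.56003741 -0.69442245] [ 0.01968613 -0.19100537  0.04294985] 0.03381546622991853 12.65 [0.8 1.8]
```

Entered without contact; now I press it to the floor (TCP about 0.0655).

>>> apply_moves --deltas '[0,0,3,0,1,0,0,6,0,1,0,0,9,0,1,0,0,12,0,1,0,0,15,0,1,0,0,16,0,1,0,0,16,0,1]'

```text
clock: 13.23
position: [0.5735, -0.0145, 0.0671]
eef_rot: [[0.011, 1.0, 0.003], [1.0, -0.011, 0.0], [0.0, 0.003, -1.0]]
force: [-0.3, 2.4, 6.8]
opening: 0.0336
grasp_force: 29.6
```

>>> apply_moves --deltas '[0,0,2,0,1,0,0,4,0,1,0,0,5,0,1,0,0,5,0,1,0,0,5,0,1]'

```text
clock: 13.65
position: [0.5742, -0.0144, 0.0652]
eef_rot: [[0.011, 1.0, 0.004], [1.0, -0.011, 0.0], [0.0, 0.004, -1.0]]
force: [-7.5, 3.8, 25.4]
opening: 0.0338
grasp_force: 31.0
```

>>> apply_moves --deltas '[0,0,-5,0,1,0,0,-5,0,-1,0,0,-5,0,-1,0,0,-5,0,-1,0,0,-5,0,-1,0,0,-5,0,-1,0,0,-5,0,-1,0,0,-5,0,-1]'

```text
clock: 14.32
position: [0.5719, -0.0145, 0.0652]
eef_rot: [[0.011, 1.0, -0.001], [1.0, -0.011, 0.0], [0.0, -0.001, -1.0]]
force: [0.5, 0.1, -0.3]
opening: 0.0723
grasp_force: 0.0
```

>>> apply_moves --deltas '[0,0,-20,0,-1,0,0,-60,0,-1,0,0,-100,0,-1,0,0,-130,0,-1,-60,0,-130,0,-1,-100,0,-130,0,-1,-100,0,-130,0,-1,-100,0,-130,0,-1]'

```text
clock: 14.98
position: [0.5709, -0.1183, 0.1958]
eef_rot: [[0.015, 1.0, 0.001], [1.0, -0.015, -0.002], [-0.002, 0.001, -1.0]]
force: [-0.4, 0.6, 0.3]
opening: 0.0873
grasp_force: 0.0
```

```bash
python3 - <<'E'
from plant import arm
from h import *
import cv2,pickle
c=arm.get_image("wrist");S=arm.get_image("side");s=arm.state()
print(s["position"],s["clock"],s["opening"],s["force"])
# tops predicted when home vs. seen, numerically: shaker cap top z=.102, tamper top z=.105
K=c["intrinsics"]
for n,i in(("w",c),("s",S)):
  for X in((.574,-.0142,.102),(.482,.105,.105)):
    q=i["intrinsics"]@(i["R"]@np.array(X)+i["t"]);print(n,(q[:2]/q[2]).round(1))
cv2.imwrite("pics/end.png",np.hstack([cv2.resize(S["frame"][110:240,200:330],(400,400)),c["frame"][0:300,100:500]] if 0 else [cv2.resize(S["frame"][110:240,200:330],(400,400)),cv2.resize(c["frame"],(400,400))])[:,:,::-1])
E
```

```text
[ 0.57078879 -0.11486075  0.19526991] 15.0833 0.08695217142646791 [-0.32836841  0.33875085 -0.45903693]
w [255.8  57.8]
w [ 112.  -138.2]
s [281.5 171.1]
s [239.3 147.3]
```

View pics/end.png

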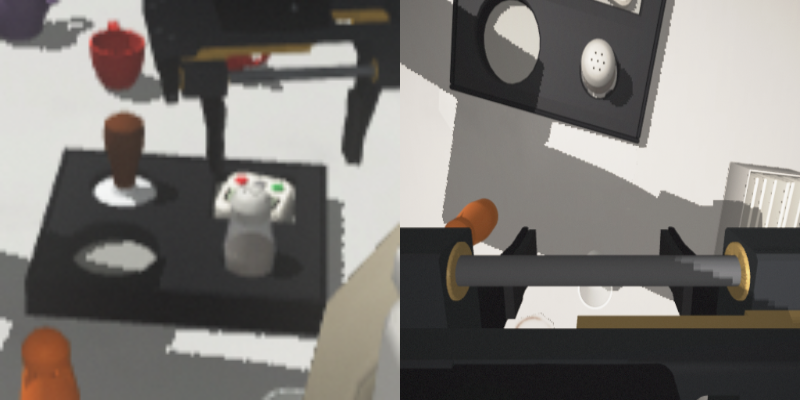

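The side and wrist views show the tamper and the shaker upright in their own cutouts, with the gripper clear of both.

```bash
python3 -c "
from plant import arm
print(arm.hand_in())"
```

```text
the job is handed in; nothing more can be done
None
```

I pressed the tamper and the cocoa shaker down to the floor of their own cutouts, released them, and handed in at about 15 s; the hand-in gave no verdict, and I viewed 11 pictures, one over the limit of 10.

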